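Fit out the desk organiser

TASK

Set up the desk organiser: put the two square cups into the two square pockets of the low wooden base with their open side up, each sitting flat and fully down, and after that put the pencil sharpener into one cup and the small binder clip into the other. Stand every glue stick that is loose on the desk top (two to four, not the one in the pen tray at the back) upright, cap up, in the wooden crate, one to a cell, right down on the floor of the cell, and leave the nearby sticky notes, the stapler and the tea light where they are.

Things in the scene. Friction and masses are not known exactly. Their poses are not given: they have to be found in the camera images.
- cup0: open square cup of grey metal, 46 x 46 mm outside, 36 mm tall, walls 3 mm, floor 5 mm (inside 40 x 40 x 31 mm, cork sheet inside), about 60 g; its four sides are alike. Origin: centre of the outside of its closed bottom; z points out of the open mouth (mouth plane at z = 36 mm). It starts lying on a side wall, z level, the mouth turned roughly to the robot's right (-y, within 45 degrees)
- cup1: open square cup of grey metal, 46 x 46 mm outside, 36 mm tall, walls 3 mm, floor 5 mm (inside 40 x 40 x 31 mm, cork sheet inside), about 60 g; its four sides are alike. Origin: centre of the outside of its closed bottom; z points out of the open mouth (mouth plane at z = 36 mm). It starts lying on a side wall, z level, the mouth turned roughly to the robot's right (-y, within 45 degrees)
- glue_stick0: glue stick, a round tube standing on its foot, 82 mm tall, 23 mm across, the cap (upper 30 mm) 25 mm across, 35 g. Origin: centre of its foot; z points up through the cap. From two to four of the four glue sticks are there; an absent one reads None
- glue_stick1: glue stick, a round tube standing on its foot, 82 mm tall, 23 mm across, the cap (upper 30 mm) 25 mm across, 35 g. Origin: centre of its foot; z points up through the cap. From two to four of the four glue sticks are there; an absent one reads None
- glue_stick2: glue stick, a round tube standing on its foot, 82 mm tall, 23 mm across, the cap (upper 30 mm) 25 mm across, 35 g. Origin: centre of its foot; z points up through the cap. From two to four of the four glue sticks are there; an absent one reads None
- glue_stick3: glue stick, a round tube standing on its foot, 82 mm tall, 23 mm across, the cap (upper 30 mm) 25 mm across, 35 g. Origin: centre of its foot; z points up through the cap. From two to four of the four glue sticks are there; an absent one reads None
- sharpener: metal pencil sharpener block, 15 (x) x 25 (y) mm, body 10 mm tall with a 4 mm blade screw on top, 12 g, lying on the desk. Origin: centre of its underside, z up
- binder_clip: small black binder clip standing on its back, 28 mm tall, 10 g: the lower 11 mm is the black body, 24 mm along x, 14 mm along y; above it stand the two wire handles, together 8 mm thick along x and 26 mm wide along y. Origin: centre of its underside, z up
- crate: fixed wooden crate with one row of four open cells, 46 (x) x 172 (y) x 45 mm tall, walls 4 mm, cell centres 42 mm apart along y. Origin: centre of its underside, z up
- cell0 (a point): centre of the inner floor of one of the crate's four square cells, 4 mm above the desk; the cell is 38 x 38 mm inside, x across the row, y along the row, z up
- cell1 (a point): centre of the inner floor of one of the crate's four square cells, 4 mm above the desk; the cell is 38 x 38 mm inside, x across the row, y along the row, z up
- cell2 (a point): centre of the inner floor of one of the crate's four square cells, 4 mm above the desk; the cell is 38 x 38 mm inside, x across the row, y along the row, z up
- cell3 (a point): centre of the inner floor of one of the crate's four square cells, 4 mm above the desk; the cell is 38 x 38 mm inside, x across the row, y along the row, z up
- base: fixed low wooden base with two shallow square pockets 80 mm apart along y, 66 (x) x 146 (y) x 10 mm tall. Origin: centre of its underside, z up
- pocket0 (a point): centre of the floor of one of the base's two square pockets, 4 mm above the desk; the pocket is 51 x 51 mm and its rim stands 6 mm above its floor; x and y are parallel to its sides, z up
- pocket1 (a point): centre of the floor of one of the base's two square pockets, 4 mm above the desk; the pocket is 51 x 51 mm and its rim stands 6 mm above its floor; x and y are parallel to its sides, z up
- notes: bystander: block of yellow sticky notes, 67 x 67 x 16 mm. Origin: centre of its underside
- stapler: bystander: stapler, 34 x 130 x 33 mm. Origin: centre of its underside
- tea_light: bystander: tea light, 38 mm across, 17 mm tall. Origin: centre of its underside

How it is judged:
By the outcome, as a careful person would: the job done as asked, in the order asked, and still so for the second after the job is handed in, with the robot touching nothing.
Of glue_stick0, glue_stick1, glue_stick2, glue_stick3 only 2 to 4 are there at a start; the rules pass over those that are not, and their reading is None.
At some moment in a run one of cup0, cup1, sharpener may be knocked a few centimetres aside while the robot is not near it.
It also fails if it takes over 210 s, if anything falls off the work surface, if the arm or the gripper's body presses on something with over 40 N, if the wrist force passes 120 N, or if a joint passes its speed limit or range.

ROBOT

A 6-joint arm with a two-finger parallel gripper is mounted at the origin on a cart in front of the work surface, level with it; the furniture and walls round the work are solid. World frame = base frame: x ahead of the robot, y to its left, z up, the work surface at z = 0. Lengths are in m, angles in rad, forces in N, time in s.
With the tool pointing down it reaches from about 0.325 to 0.9 m from the base axis. Payload 6.1 kg.
Tool frame: the origin (TCP) lies at the very end of the fingers, on their centre line; the grasp point (between the pads) lies 19 mm behind it (ctrl.grasp_offset is the distance from the TCP to the grasp point, in m); z points along the fingers, y is the line along which they close (so a half turn about z gives the same grasp; the last joint's range is limited). The gripper opens to 85 mm and grips with 20 to 120 N. Pads are 22 mm wide; open, the fingers measure 114 mm over their backs; the gripper's body (76 mm by 85 mm) begins 54 mm behind the grasp point. The pads swing forward as they close: fully open they stand 13 mm farther back than shut.
Start: joints at [-1.328, 0.22, 1.526, -0, 1.395, -0.126], TCP at [0.225, -0.583, 0.199] pointing down, gripper open.
Joint ranges: [-2.98, 2.98], [-0.91, 2.08], [0.09, 2.57], [-1.24, 4.39], [0.2, 2.65], [-2.68, 2.68]. Speed limits (rad/s): [2.57, 2.57, 3.01, 3.14, 3.14, 3.14].

INTERFACE

Orientations are given as a unit quaternion [w, x, y, z].
In Python, from cell import ctrl gives the robot as it stands. The module is installed in compiled form; this text tells all that it offers. Calls block until the motion is done:
- ctrl.reach(position, orientation): joint-space move of the TCP to a pose.
- ctrl.movel(position, attitude=None, feed=0.15, f_stop=None): straight line of the TCP; attitude=None keeps the orientation; feed is the mean speed in m/s. With f_stop (N) it stops when the force on the tool has changed by that much, and returns True; else False.
- ctrl.goto_joints(angles): joint-space move.
- ctrl.grip(opening, f_grip=None): finger opening in m; f_grip is the grip in N (None keeps the last); returns when the fingers have stopped.
- ctrl.wait(seconds).
- ctrl.inverse_kinematics(position, orientation): joint angles nearest the present ones, or None.
- ctrl.read_state(): the state.
- ctrl.grab_frame(name): name is "side" or "top" or "wrist"; returns a dict with "image" (420x560x3 uint8, red, green, blue), "range_z" (420x560 float32, m along the optical axis (not along the pixel's ray), 0 where there is no reading), "fx", "fy", "cx", "cy" (pixels), "T" (4x4, takes a point from camera to world coordinates). Camera axes: x right, y up, looking along -z (the intrinsics and any distortion apply to the point x, -y, -z); pixel columns grow to the right and rows downward; lengths in m; the calibration is good to about 2 mm. A picture is of the moment at which its call begins.
A pose or a line that the arm cannot do raises ctrl.PlanningError and nothing moves.
- ctrl.sign_off(): hands the job in; it is judged then, once.
The state is a dict: "time": time; "q": joint angles; "qvel": joint speeds; "joint_torque": joint torques, N m; "eef_pos": TCP position; "tool_rot": TCP orientation; "ft_force": force on the tool from outside, world axes, zero at the start; "ft_torque": the same for the moment, N m; "finger_gap": finger opening in m; "gripper_force": force on a finger pad.
Only numpy, scipy, OpenCV 4.12 (cv2) and the standard library are available. Lean on these libraries where they do the work, as an engineer would, in place of code of your own. Each camera call takes 0.05 s, during which the arm holds its last target. There are 200 camera calls.

## Working session

There is one attempt and no reset: what is moved stays moved. The work goes in short steps, each a Python script; the robot and the scene stay as the last script left them, time stands still between calls to the robot, and variables do not carry over. Pictures are saved under pics/ and viewed, at most 17 in all, crops included, and the job is handed in when it is done.

```bash
mkdir -p pics; ls
cat > h.py <<'E'
import numpy as np, cv2
from cell import ctrl
def snap(n,f=None):
    d=ctrl.grab_frame(n)
    if f: cv2.imwrite('pics/'+f,d['image'][:,:,::-1])
    return d
def cloud(d):
    z=d['range_z'].astype(float); v,u=np.mgrid[:z.shape[0],:z.shape[1]]
    P=np.stack([(u-d['cx'])/d['fx']*z,-(v-d['cy'])/d['fy']*z,-z,np.ones_like(z)],-1)@d['T'].T
    P=P[...,:3]; P[z==0]=np.nan
    return P
E
python3 - <<'E'
from h import *
import pickle
for n in('top','side'):
    d=snap(n,n+'0.png'); pickle.dump(d,open(n+'0.pkl','wb')); P=cloud(d)
    print(n,[k for k in d],d['fx'],d['fy'],d['cx'],d['cy'],d['T'].round(3).tolist())
    print(np.nanmin(P,(0,1)),np.nanmax(P,(0,1)),(d['range_z']==0).mean())
print(ctrl.read_state(),ctrl.grasp_offset)
E
```

```text
pics
top ['image', 'range_z', 'fx', 'fy', 'cx', 'cy', 'T'] 488.11671112572583 488.11671112572583 287.9108549160484 206.21329095111125 [[-0.029, 0.979, -0.202, 0.349], [-1.0, -0.028, 0.007, 0.049], [0.001, 0.202, 0.979, 1.274], [0.0, 0.0, 0.0, 1.0]]
[-0.1287332  -1.3225306  -0.88232889] [1.83616348 0.66739478 0.76990759] 0.004068877551020408
side ['image', 'range_z', 'fx', 'fy', 'cx', 'cy', 'T'] 435.8894530244621 435.8894530244621 278.6015389161794 202.74895156573118 [[-0.21, -0.682, 0.7, 1.398], [0.978, -0.151, 0.147, 0.216], [0.006, 0.715, 0.699, 0.865], [0.0, 0.0, 0.0, 1.0]]
[-1.67179505 -2.68409397 -0.87362392] [1.03679812 0.66165373 0.47719065] 0.004183673469387755
{'time': 0.1, 'q': array([-1.32811277e+00,  2.21183774e-01,  1.52750440e+00,  4.38561506e-05,
        1.39469502e+00, -1.26114969e-01]), 'qvel': array([ 0.0013637 , -0.00312609, -0.00262863,  0.00071084,  0.00040463,
       -0.00022694]), 'joint_torque': array([ 2.03938143e-03, -4.98246360e+01, -3.90545726e+01,  5.62171988e-05,
        5.66041141e-03,  1.01491534e-05]), 'eef_pos': array([ 0.22516577, -0.58238429,  0.19818199]), 'tool_rot': array([-8.95007434e-04,  9.83046890e-01,  1.83352146e-01, -3.06018195e-05]), 'ft_force': array([-0.40627033, -0.64824252, -0.66813543]), 'ft_torque': array([ 0.01203028,  0.0403809 , -0.01404892]), 'gripper_force': 0.0, 'finger_gap': 0.08529361280588767} 0.0187
```

View pics/top0.png

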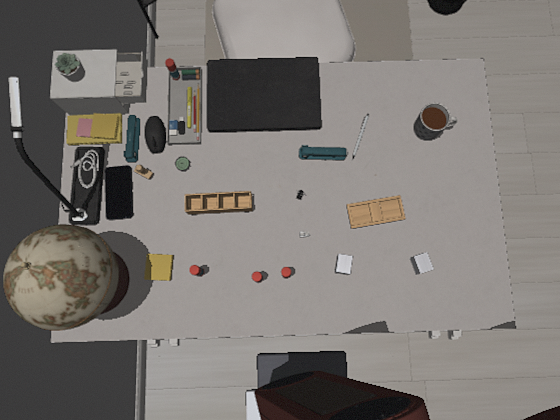

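View pics/side0.png

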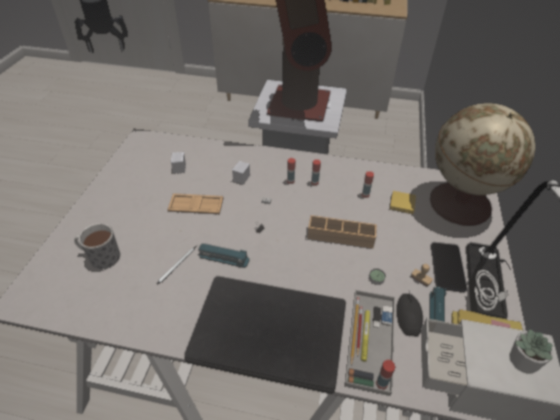

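The top view shows three loose glue sticks with red caps at (196,270), (257,276) and (287,272), and the crate at (219,202). The base is at (376,211), the cups at (344,264) and (422,262), the clip at (300,195) and the sharpener at (304,234). The side view agrees.

```bash
cat >> h.py <<'E'
from scipy import ndimage
def table_xy(d,u,v,z):
    r=d['T'][:3,:3]@np.array([(u-d['cx'])/d['fx'],-(v-d['cy'])/d['fy'],-1]); o=d['T'][:3,3]
    return (o+r*(z-o[2])/r[2])[:2]
def blobs(P,zmin,box,minpx=15):
    "objects above zmin within box (x0,x1,y0,y1): min-area rect of points, heights"
    m=(P[...,2]>zmin)&(P[...,0]>box[0])&(P[...,0]<box[1])&(P[...,1]>box[2])&(P[...,1]<box[3])
    L,n=ndimage.label(m); out=[]
    for i in range(1,n+1):
        Q=P[L==i]
        if len(Q)<minpx: continue
        c,s,a=cv2.minAreaRect((Q[:,:2]*1000).astype(np.float32))
        vv,uu=np.nonzero(L==i)
        out.append((len(Q),np.round(c,1),np.round(s,1),round(a,1),np.round(np.percentile(Q[:,2],[10,50,97])*1000,1),(int(uu.mean()),int(vv.mean()))))
    return out
E
python3 - <<'E'
from h import *
import pickle
for n in('top','side'):
    d=pickle.load(open(n+'0.pkl','rb')); P=cloud(d)
    print(n,'table z',np.nanmedian(P[(abs(P[...,2])<.02)][:,2]), P[(abs(P[...,2])<.02)][:,2].std())
    for b in blobs(P,.007,(.2,.75,-.35,.4)): print(*b)
d=pickle.load(open('top0.pkl','rb'))
for u,v,z in[(304,234,.01),(300,195,.02)]: print(table_xy(d,u,v,z))
cv2.imwrite('pics/crop.png',cv2.resize(d['image'][175:300,140:450,::-1],(800,322),interpolation=cv2.INTER_CUBIC))
E
```

```text
top table z 0.0008295141624332647 0.004733969731729635
282 [742.  -56.1] [128.9  16.7] 89.5 [ 7.9 27.1 35.1] (324, 154)
141 [732.2 321.1] [35.1 37.7] 7.2 [ 8.1 11.  17.9] (181, 163)
35 [640.9   8.9] [15.2 23.5] 45.4 [ 8.8 11.1 20.5] (299, 193)
828 [619.8 221.6] [ 49.6 171.7] 1.0 [12.5 37.8 48.4] (216, 202)
532 [ 587.9 -190. ] [ 66.3 145.8] 8.2 [ 8.  10.4 15.5] (372, 210)
21 [ 574.3 -260.3] [10.1 17.1] 82.9 [ 8.5 10.8 15.3] (402, 216)
48 [ 567.9 -232.4] [16.7 38.5] 2.3 [ 7.8 10.5 15.2] (391, 219)
47 [533.4   1. ] [23.7 11.1] 88.6 [ 8.5 11.6 15.3] (303, 233)
334 [ 447.2 -294.1] [45.5 38.2] 16.2 [24.6 45.5 50.3] (421, 263)
571 [457.9 372.6] [56.7 66.6] 86.5 [12.2 16.  20.7] (160, 266)
300 [450.8 -95.3] [36.  46.5] 79.4 [36.9 45.9 50.7] (342, 264)
128 [443.  273.3] [23.2 23.4] 46.2 [25.2 80.3 85. ] (195, 270)
93 [432.   50.6] [21.9 23.5] 88.6 [66.4 81.7 86.8] (285, 272)
99 [422.6 122.5] [21.9 24.2] 0.1 [33.9 81.2 86.6] (256, 276)
6001 [220.9   5.6] [ 20.6 204.2] 11.0 [378.3 604.3 757.7] (338, 399)
294 [ 207.5 -271.8] [ 3.2 55.5] 11.4 [609.5 624.3 647.8] (546, 414)
side table z 0.00090399
[... 278 characters left out ...]
7] (315, 170)
302 [453.6 -97.1] [37.8 52.1] 78.9 [13.1 40.5 48.9] (240, 171)
209 [447.4 272.1] [26.2 23.7] 27.8 [17.3 54.9 82.9] (367, 182)
374 [460.4 372.5] [58.5 72.8] 86.8 [12.2 15.9 19.4] (401, 200)
476 [ 589.8 -192.2] [ 70.7 146. ] 7.9 [ 7.8 10.2 13.5] (195, 202)
34 [535.7  -0.8] [16.9 22.9] 10.4 [ 7.9 10.9 14.7] (266, 199)
1494 [622.5 220.1] [ 51.2 172.2] 1.3 [11.8 29.6 46.2] (341, 230)
31 [643.4   8.3] [21.9 16.4] 15.1 [ 8.3 12.4 24.9] (259, 226)
54 [746.5 -83.7] [73.1  8.8] 86.5 [28.4 31.  33.7] (213, 245)
18 [746.3  -9.4] [ 6.8 17.8] 0.6 [28.3 30.5 33.4] (242, 250)
167 [732.1 319.2] [35.6 37.6] 0.6 [ 8.2 10.5 15.6] (376, 274)
[ 5.33494846e-01 -3.22814985e-04]
[0.63598615 0.00694492]
```

View pics/crop.png

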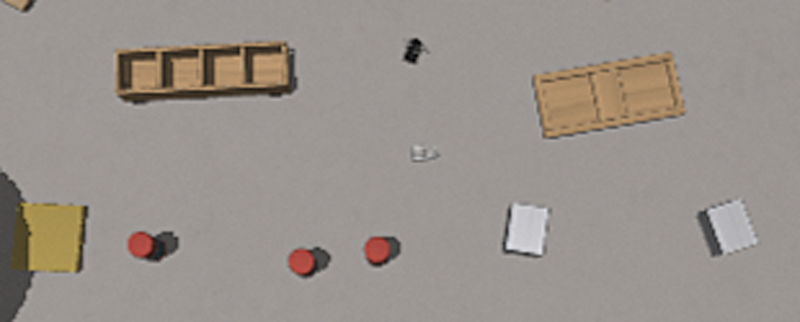

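Positions agree between the two views to about 3 mm, and the heights are right: cups 46, sticks 82, crate 45 and base 10 mm. I'll take close wrist looks and check that the tilted cup poses are reachable.

```bash
cat >> h.py <<'E'
from scipy.spatial.transform import Rotation as Ro
def quat(a,c):
    a=np.array(a,float)/np.linalg.norm(a); c=np.array(c,float); c-=a*(c@a); c/=np.linalg.norm(c)
    q=Ro.from_matrix(np.stack([np.cross(c,a),c,a],1)).as_quat(); return np.array([q[3],*q[:3]])
def pick_q(p,a,c):
    "of the two half-turn alternatives the one with a solution and the smaller wrist turn"
    best=None; q0=ctrl.read_state()['q']
    for s in(1,-1):
        o=quat(a,s*np.array(c)); j=ctrl.inverse_kinematics(np.array(p),o)
        if j is not None:
            k=np.abs(np.array(j)-q0).max()+ (2 if abs(j[5])>2.4 else 0)
            if best is None or k<best[0]: best=(k,o,np.array(j))
    return best
def down(yaw): # closing axis at yaw from world x
    return [0,0,-1],[np.cos(yaw),np.sin(yaw),0]
def go(p,a,c):
    b=pick_q(p,a,c)
    if b is None: raise RuntimeError(f'no IK {p}')
    ctrl.reach(np.array(p),b[1]); return b[1]
def cup_vec(th): # th = heading of the mouth
    m=np.array([np.cos(th),np.sin(th),0]); k=np.array([-m[1],m[0],0]); return m,k
E
python3 - <<'E'
from h import *
import pickle
r=np.deg2rad; up=np.array([0,0,1.])
for (x,y,th) in[(.452,-.096,r(-100.6)),(.448,-.295,r(-73.8))]:
    m,k=cup_vec(th); b=pick_q(np.array([x,y,.02])-.0*m,-up-m,k); print('grasp',b and b[2].round(2))
    b=pick_q(np.array([x,y,.12])-.0*m,-up-m,k); print('   pre',b and b[2].round(2))
for (x,y) in[(.594,-.151),(.583,-.23)]:
    m,k=cup_vec(r(8.2-90)); 
    for z in(.02,.15):
        b=pick_q([x,y,z],-up+m,k); print('place',b and b[2].round(2))
for i,(x,y) in enumerate([(.43,-.29),(.43,-.1),(.57,-.19),(.60,.0)]):
    go([x,y,.30],*down(r(90)))
    d=snap('wrist'); pickle.dump(d,open(f'w{i}.pkl','wb')); P=cloud(d)
    cv2.imwrite(f'pics/w{i}.png',cv2.resize(d['image'][:,:,::-1],(400,300)))
    print(i,'cam',d['T'][:3,3].round(3),'tbl',np.nanmedian(P[abs(P[...,2])<.01][:,2]))
    for b in blobs(P,.007,(.3,.75,-.4,.1),60): print('  ',*b)
    for b in blobs(P,.040,(.3,.75,-.4,.1),60): print('  hi',*b)
cv2.imwrite('pics/wm.png',np.vstack([np.hstack([cv2.imread(f'pics/w{i}.png') for i in p]) for p in((0,1),(2,3))]))
print(ctrl.read_state()['time'])
E
```

```text
grasp [-0.86  0.41  1.91  0.59  1.42 -0.95]
   pre [-0.86  0.22  1.9   0.58  1.57 -0.85]
grasp [-0.91  0.81  1.28  0.27  1.79 -1.24]
   pre [-0.91  0.68  1.27  0.28  1.93 -1.2 ]
place [ 0.05  0.46  1.83 -0.97  1.03  0.51]
place [ 0.05  0.25  1.81 -0.87  1.17  0.3 ]
place [-0.1   0.43  1.88 -1.03  0.93  0.45]
place [-0.1   0.2   1.86 -0.9   1.07  0.21]
0 cam [ 0.497 -0.291  0.474] tbl 0.0002484195866369887
   2783 [ 588.9 -191.2] [ 63.9 146.5] 8.3 [ 8.7 10.  11.7] (186, 29)
   278 [ 5.355e+02 -3.000e-01] [13.4 26.2] 0.3 [ 9.6 11.3 13.9] (28, 70)
   1505 [452.6 -96.6] [37.3 46.3] 79.0 [32.6 46.1 47.7] (107, 144)
   1333 [ 449.4 -295.5] [46.2 36. ] 16.4 [44.8 46.1 47.7] (280, 147)
   220 [434.6  43.8] [23.7 12.2] 2.2 [ 8.9 16.3 28.4] (5, 157)
   44558 [ 434.4 -292.2] [142.4  34.2] 89.9 [369.4 401.1 423.3] (279, 367)
  hi 1314 [452.7 -96.4] [36.8 46.3] 78.9 [45.1 46.3 47.8] (105, 145)
  hi 1289 [ 449.4 -295.5] [46.2 36. ] 16.4 [45.  46.1 47.7] (281, 148)
  hi 44558 [ 434.4 -292.2] [142.4  34.2] 89.9 [369.4 401.1 423.3] (279, 367)
1 cam [ 0.498 -0.102  0.475] tbl 0.0002034466578947347
   
[... 1834 characters left out ...]

   2912 [ 590.4 -191.3] [ 66.6 146.9] 8.2 [ 8.6  9.9 11.5] (429, 168)
   195 [536.1   0. ] [23.3 14. ] 89.4 [ 9.4 11.2 13.3] (275, 210)
   1466 [453.6 -96.3] [36.6 46.6] 78.5 [18.8 45.5 47.5] (350, 276)
   1795 [ 450.3 -295. ] [47.3 36.8] 16.9 [15.7 44.8 47.2] (502, 278)
   44575 [604.4  -1.6] [141.8  33.4] 89.5 [370.5 402.2 424.4] (279, 367)
   797 [435.9  50.5] [23.7 23.7] 47.2 [20.7 68.7 82.8] (236, 297)
  hi 1027 [453.4 -96.4] [36.5 46.3] 78.5 [44.6 46.1 47.7] (352, 281)
  hi 1065 [ 450.3 -295.1] [47.3 36.7] 16.4 [44.  45.8 47.5] (509, 283)
  hi 44575 [604.4  -1.6] [141.8  33.4] 89.5 [370.5 402.2 424.4] (279, 367)
  hi 593 [435.9  50.5] [23.7 23.7] 47.2 [49.4 79.5 82.9] (234, 302)
3.975
```

View pics/wm.png

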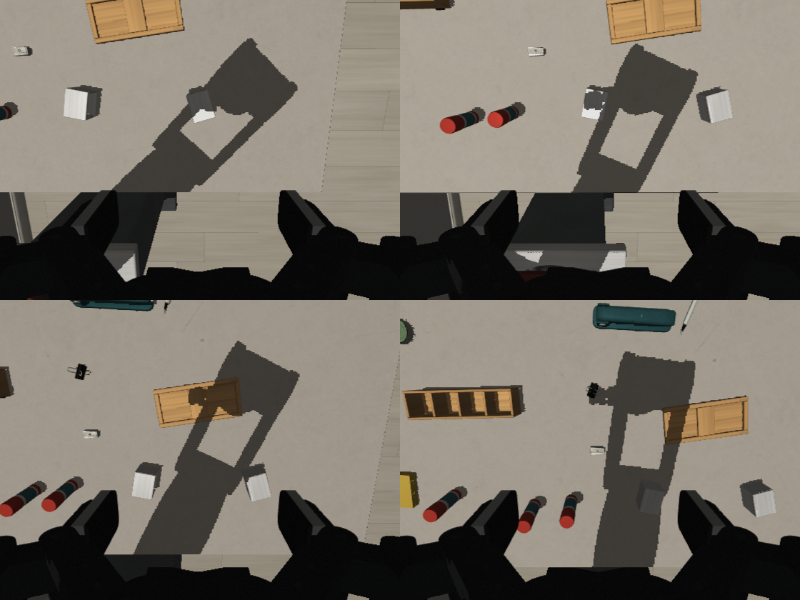

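The wrist view gives clean cup rectangles: cup1 at about (449.5,-295.2) and cup0 at (452.9,-96.5) mm. The base is at (590.3,-191.3) with 8.2° yaw, and the tilted poses are reachable. I'll take cup B to the right (-y) pocket first. The grasp is tilted 45° toward the mouth and the placement is tilted 45° the other way.

```bash
cat >> h.py <<'E'
UP=np.array([0,0,1.]); BASE=np.array([.5903,-.1913,0]); BY=np.deg2rad(8.2)
def pocket(s): return BASE+np.array([-np.sin(BY),np.cos(BY),0])*.04*s+UP*.004
W,Z=-.007,.015   # TCP in cup coordinates (w: up while lying, z: out of mouth from bottom)
def cup_grasp(c,th):
    m,k=cup_vec(th); a=(-UP-m)/2**.5; t=np.array([c[0],c[1],.023+W])+m*(Z-.018)
    ctrl.grip(.08); go(t-a*.09,a,k); ctrl.movel(t,feed=.12); ctrl.grip(.03,40)
    s=ctrl.read_state(); print('gap',s['finger_gap'],'F',s['gripper_force'])
    ctrl.movel(t+UP*.15,feed=.2); print('gap',ctrl.read_state()['finger_gap'])
def cup_place(s,dx=0,dy=0):
    m,k=cup_vec(BY-np.pi/2); a=(m-UP)/2**.5; t=pocket(s)+UP*Z-m*W+np.array([dx,dy,0])
    go(t+UP*.13,a,k); ctrl.movel(t+UP*.015,feed=.15); return t,a
def cup_release(t,a):
    r=ctrl.movel(t-UP*.004,feed=.03,f_stop=6); s=ctrl.read_state(); print('stop',r,'dz',(s['eef_pos']-t)*1000)
    ctrl.grip(.062); ctrl.movel(s['eef_pos']-a*.10,feed=.15)
E
python3 - <<'E'
from h import *
d=snap('top'); print([b for b in blobs(cloud(d),.02,(.3,.6,-.4,.0))])
cup_grasp((.4495,-.2952),np.deg2rad(-73.6))
t,a=cup_place(-1)
d1=snap('side'); d2=snap('top')
A=cv2.resize(d1['image'][130:270,120:310,::-1],(600,442)); B=cv2.resize(d2['image'][160:300,300:490,::-1],(600,442))
cv2.imwrite('pics/p1.png',cv2.resize(np.vstack([A,B]),(407,600))); print(ctrl.read_state()['time'],ctrl.read_state()['ft_force'])
E
```

```text
[(7571, array([450. , -53.9]), array([107.7, 299.9]), 90.0, array([625.6, 708.3, 726.2]), (343, 198)), (311, array([ 447.4, -294.4]), array([46.3, 38.3]), 18.3, array([35.8, 46.2, 51.4]), (421, 263))]
gap 0.029725326461429467 F 0.5026131497652386
gap 0.029845841024295827
10.875 [-0.19458696 -0.32008268 -0.29438301]
```

View pics/p1.png

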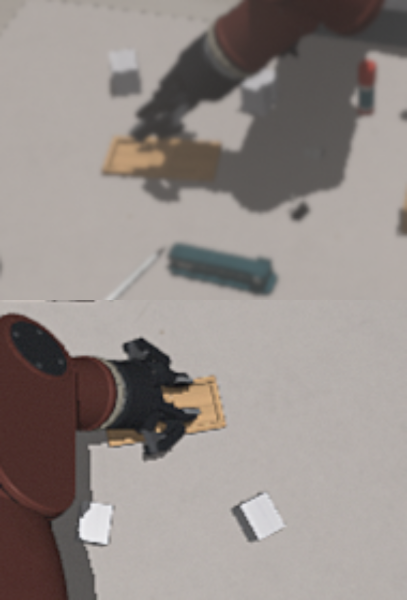

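The grip closed to 30 mm on nothing. The top view shows cup B now turned at a different angle, so it was either knocked or slipped. I'll back off and measure again.

Run:
```python
from h import *
p=ctrl.read_state()['eef_pos']; ctrl.movel(p+UP*.15,feed=.25)
go([.43,-.29,.30],*down(np.pi/2)); d=snap('wrist'); P=cloud(d)
for b in blobs(P,.040,(.3,.75,-.4,.1),60): print('  hi',*b)
cv2.imwrite('pics/w5.png',d['image'][:,:,::-1]); print(ctrl.read_state()['time'])
```

```text
hi 1318 [ 454.6 -292.9] [46.1 36. ] 25.5 [45.  46.1 47.7] (280, 142)
  hi 1336 [452.8 -96.7] [36.4 46.4] 78.5 [45.1 46.3 47.8] (106, 143)
  hi 51187 [ 434.4 -291. ] [ 34.4 116.9] 0.6 [372.7 399.8 420.7] (278, 363)
12.5833
```

View pics/w5.png

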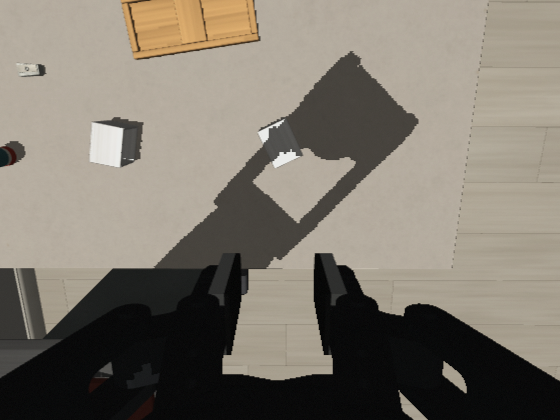

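Cup B only shifted by about 5 mm and 9°, so the fingers brushed it. I'll go to the grasp pose again without closing and look at it.

Run:
```python
from h import *
m,k=cup_vec(np.deg2rad(25.5-90)); a=(-UP-m)/2**.5; t=np.array([.4546,-.2929,.023+W])+m*(Z-.018)
ctrl.grip(.08); go(t-a*.09,a,k)
def rep():
    s=ctrl.read_state(); w,x,y,z=s['tool_rot']; R=Ro.from_quat([x,y,z,w]).as_matrix(); print(s['eef_pos'].round(4),R[:,2].round(3),R[:,1].round(3),s['finger_gap'])
rep(); print(t,a,k)
print(ctrl.movel(t,feed=.12)); rep()
d=snap('wrist'); e=snap('top'); f=snap('side')
A=cv2.resize(d['image'][:,:,::-1],(400,300)); B=cv2.resize(e['image'][215:305,370:490,::-1],(400,300)); C=cv2.resize(f['image'][120:210,130:250,::-1],(400,300))
cv2.imwrite('pics/g1.png',np.vstack([np.hstack([A,B]),np.hstack([C,C])])[:600])
```

```text
[ 0.4814 -0.3481  0.0811] [-0.303  0.637 -0.709] [-0.902 -0.431 -0.002] 0.08021294699578545
[ 0.45330847 -0.29019224  0.016     ] [-0.30441732  0.63822418 -0.70710678] [0.90258528 0.4305111  0.        ]
False
[ 0.4541 -0.2911  0.0172] [-0.303  0.637 -0.709] [-0.903 -0.431 -0.001] 0.08037955817791874
```

View pics/g1.png

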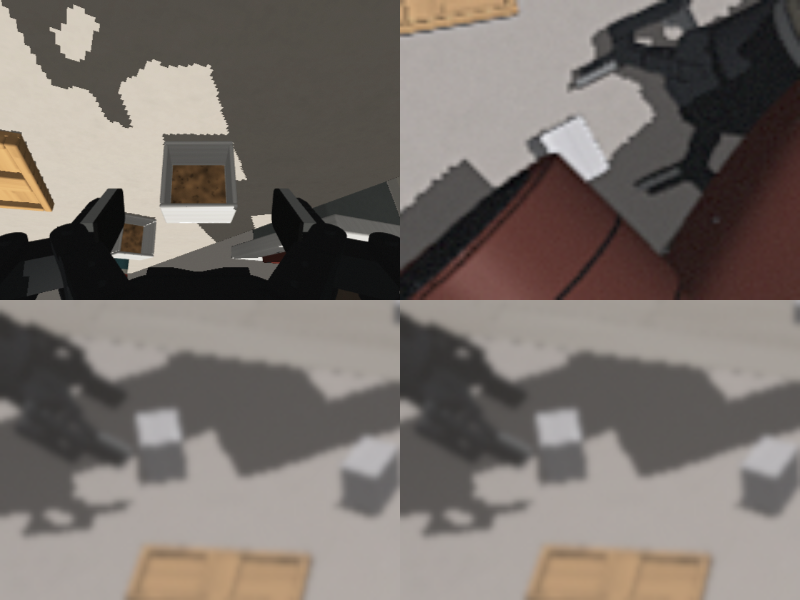

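The wrist view shows the cup mouth centred between the fingers, but the tips seem to stop short of the cup. I'll measure the real fingertip position in the tool frame from wrist depth at two openings.

Run:
```python
from h import *
def tips():
    s=ctrl.read_state(); d=snap('wrist'); P=cloud(d).reshape(-1,3); P=P[~np.isnan(P[:,0])]
    w,x,y,z=s['tool_rot']; R=Ro.from_quat([x,y,z,w]).as_matrix(); Q=(P-s['eef_pos'])@R*1000
    T=np.linalg.inv(d['T']); print('gap',s['finger_gap'],'cam in tool',((d['T'][:3,3]-s['eef_pos'])@R*1000).round(0))
    for sg in(1,-1):
        F=Q[(sg*Q[:,1]>8)&(sg*Q[:,1]<60)&(abs(Q[:,0])<16)&(Q[:,2]>-60)&(Q[:,2]<15)]
        if len(F): print(sg,len(F),'z pct',np.percentile(F[:,2],[50,95,99,100]).round(1),'x',np.percentile(F[:,0],[1,99]).round(1),'y',np.percentile(F[:,1],[1,50,99]).round(1))
p=ctrl.read_state()['eef_pos']; 
m,k=cup_vec(np.deg2rad(25.5-90)); a=(-UP-m)/2**.5
ctrl.movel(p-a*.12,feed=.2)
for g in(.08,.05,.02): ctrl.grip(g); tips()
print(ctrl.read_state()['time'])
```

```text
gap 0.0801460833592675 cam in tool [  67.   -0. -175.]
1 1137 z pct [-53.8 -45.6 -43.9 -42.8] x [-10.1  11.8] y [39.7 40.2 53.2]
-1 1139 z pct [-53.6 -45.6 -44.  -43.2] x [-10.2  11.8] y [-53.2 -40.  -39.5]
gap 0.04992624179132133 cam in tool [  67.   -0. -175.]
1 1344 z pct [-50.8 -39.3 -36.6 -34.9] x [-10.1  11.8] y [24.9 25.4 38.5]
-1 1345 z pct [-50.9 -39.3 -36.7 -35.9] x [-10.   11.8] y [-38.3 -25.1 -24.6]
gap 0.01977851545410341 cam in tool [  67.   -0. -175.]
1 1157 z pct [-49.7 -37.4 -34.4 -32.5] x [-9.4 11.9] y [10.1 14.1 23.5]
-1 1152 z pct [-49.7 -37.4 -34.4 -33. ] x [-9.6 11.9] y [-23.3 -13.8  -9.8]
17.2167
```

The fingertips lie about 33 mm short of the reported TCP. I'll confirm with a gentle touch on free desk using closed fingers.

Run:
```python
from h import *
ctrl.grip(0); go([.45,-.195,.12],*down(np.pi/2)); ctrl.movel([.45,-.195,.02],feed=.2)
print(ctrl.movel([.45,-.195,-.042],feed=.03,f_stop=4)); s=ctrl.read_state(); print(s['eef_pos'],s['ft_force'],s['finger_gap'],s['time'])
ctrl.movel([.45,-.195,.08],feed=.2)
```

```text
True
[ 0.44987763 -0.19493111 -0.03205454] [-0.99859591  1.3018874   6.3635855 ] 0.00010545565327426385 20.8333
```

Confirmed: contact with the desk came at a reported z of -32 mm, so the true tip sits 32 mm behind the reported TCP. I'll correct every target by that and retry.

```bash
cat >> h.py <<'E'
OFF=.032  # true fingertip (shut) lies this far behind the reported TCP
def find_cup(x,y):
    go([x-.02,y,.30],*down(np.pi/2)); P=cloud(snap('wrist'))
    for b in blobs(P,.04,(x-.08,x+.08,y-.08,y+.08),300):
        (w,h),an=b[2],b[3]
        if abs(min(w,h)-36)<3 and abs(max(w,h)-46)<3:
            th=np.deg2rad(an if w<h else an+90); 
            if np.sin(th)>0: th+=np.pi
            print('cup',b[1],b[2],np.rad2deg(th)%360-360); return b[1]/1000,th
    raise RuntimeError('no cup')
def cup_grasp(c,th):
    m,k=cup_vec(th); a=(-UP-m)/2**.5; t=np.array([c[0],c[1],.023+W])+m*(Z-.018)+a*OFF
    ctrl.grip(.08); go(t-a*.09,a,k); ctrl.movel(t,feed=.12); ctrl.grip(.03,40)
    g=ctrl.read_state()['finger_gap']
    ctrl.movel(t+UP*.15,feed=.2); s=ctrl.read_state(); print('gap',g,s['finger_gap'],'F',s['gripper_force'])
    assert s['finger_gap']>.04
def cup_place(s,dx=0,dy=0):
    m,k=cup_vec(BY-np.pi/2); a=(m-UP)/2**.5; t=pocket(s)+UP*Z-m*W+np.array([dx,dy,0])+a*OFF
    go(t+UP*.13,a,k); ctrl.movel(t+UP*.015,feed=.15); return t,a
E
python3 - <<'E'
from h import *
cup_grasp(*find_cup(.455,-.293))
t,a=cup_place(-1)
d1=snap('side'); d2=snap('top'); d3=snap('wrist')
A=d1['image'][130:270,120:310,::-1]; B=d2['image'][150:290,310:500,::-1]
cv2.imwrite('pics/p2.png',np.hstack([cv2.resize(d3['image'][:,:,::-1],(400,295))]+[cv2.resize(x,(400,295)) for x in(A,)])) ; print(ctrl.read_state()['time'])
E
```

```text
cup [ 454.6 -293. ] [46.1 36.1] -64.40000000000003
gap 0.045038681875730804 0.04550308838222831 F 40.8698607981205
29.1083
```

View pics/p2.png

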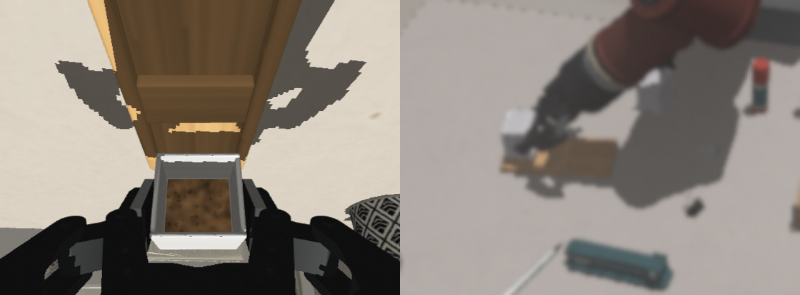

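Cup B is held upright over the right pocket and is square to the base. I'll compare its rim centre with the pocket in one wrist depth frame, correct, and lower it.

```bash
cat >> h.py <<'E'
def rim(s,z):
    "centre, size, angle of cup rim at height about z near pocket s"
    P=cloud(snap('wrist')).reshape(-1,3); c=pocket(s)
    Q=P[(abs(P[:,2]-z)<.005)&(np.hypot(P[:,0]-c[0],P[:,1]-c[1])<.036)]
    e=np.array([[np.cos(BY),np.sin(BY)],[-np.sin(BY),np.cos(BY)]])@((Q[:,:2]-c[:2])*1000).T
    lo,hi=np.percentile(e,[.5,99.5],axis=1); r=cv2.minAreaRect(e.T.astype(np.float32))
    print('rim n',len(Q),'z',np.median(Q[:,2]),'base-frame extents',lo.round(1),hi.round(1),'rect',r); return r
def lower(s,t,a):
    r=rim(s,.055); c=np.array(r[0])/1000
    if max(abs(c))<.006 and abs(r[1][0]-46)<3 and abs(r[1][1]-46)<3:
        R=np.array([[np.cos(BY),-np.sin(BY)],[np.sin(BY),np.cos(BY)]]); t=t-np.append(R@c,0); print('corrected',c*1000)
    cup_release(t,a); rim(s,.040)
E
python3 - <<'E'
from h import *
m,k=cup_vec(BY-np.pi/2); a=(m-UP)/2**.5; t=pocket(-1)+UP*Z-m*W+a*OFF
lower(-1,t,a); print(ctrl.read_state()['time'])
E
```

```text
rim n 3303 z 0.053794766463370024 base-frame extents [-30.5 -20.6] [26.4 27.5] rect ((-2.518749237060547, 3.032876968383789), (49.46837615966797, 59.66951370239258), 87.19434356689453)
stop True dz [ 0.16210673 -0.21251009  1.54807216]
rim n 206 z 0.03956287770104778 base-frame extents [-22.1  -8. ] [23.7 13. ] rect ((0.4119434356689453, 3.5873641967773438), (22.067087173461914, 45.906776428222656), 86.26709747314453)
30.825
```

Run:
```python
from h import *
go([.52,-.23,.30],*down(np.pi/2)); d=snap('wrist'); P=cloud(d)
for s in(-1,):
    c=pocket(s); print(c)
    for b in blobs(P,.025,(c[0]-.05,c[0]+.05,c[1]-.05,c[1]+.05),30): print(*b)
    q=(P[...,:2]-c[:2]); near=P[np.hypot(q[...,0],q[...,1])<.015]; print('inner floor',np.percentile(near[:,2],[5,50,95]))
    e=(P[...,:2]-c[:2])@np.array([[np.cos(BY),-np.sin(BY)],[np.sin(BY),np.cos(BY)]])
    M=(abs(e).max(-1)<.028)&(P[...,2]>.03); 
    A=np.c_[e[M],np.ones(M.sum())]; print('rim plane (mrad,mrad,z mm)',(np.linalg.lstsq(A,P[M][:,2],rcond=None)[0]*1000).round(1))
cv2.imwrite('pics/s1.png',cv2.resize(d['image'][40:250,150:430,::-1],(560,420))); print(ctrl.read_state()['time'])
```

```text
[ 0.59600516 -0.23089105  0.004     ]
1482 [ 597.2 -237.1] [46.1 36. ] 8.0 [48.9 50.1 51.8] (283, 93)
inner floor [0.04839981 0.05010676 0.05154766]
rim plane (mrad,mrad,z mm) [ 3.8  3.2 50.1]
31.9083
```

View pics/s1.png

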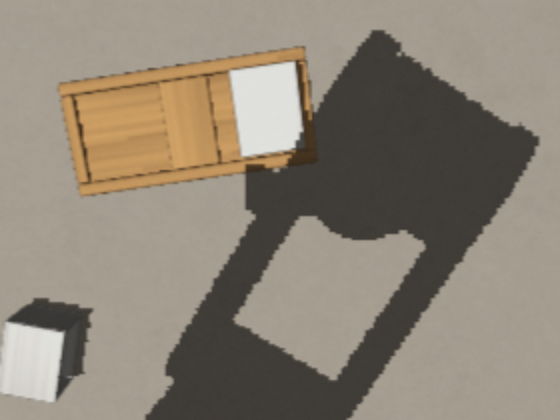

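The cup lies on its side in the pocket, with its top at z = 50 mm. The half-turn ambiguity flipped the roll between grasp and placement, so its mouth now faces +y. I need the same roll sign for both poses, so I'll check which combinations are reachable.

```bash
cat > opt.py <<'E'
from h import *
def options(c,zc,th,s,ms):
    for sg in(1,-1):
        m,k=cup_vec(th); a=(-UP-m)/2**.5; tg=np.array([c[0],c[1],zc+W])+m*(Z-.018)+a*OFF; og=quat(a,sg*k)
        G=[ctrl.inverse_kinematics(p,og) for p in(tg-a*.07,tg,tg+UP*.12)]
        print('grasp',sg,[None if j is None else np.round(j,2)[3:].tolist() for j in G])
        for h in ms:
            m,k=cup_vec(BY+np.deg2rad(h)); a=(m-UP)/2**.5; t=pocket(s)+UP*Z-m*W+a*OFF; o=quat(a,sg*k)
            J=[ctrl.inverse_kinematics(p,o) for p in(t+UP*.1,t,t-a*.08)]
            print('   place',h,[None if j is None else np.round(j,2)[3:].tolist() for j in J])
E
python3 - <<'E'
from opt import *
print('B'); options((.5972,-.2371),.027,BY+np.pi/2,-1,(90,-90,0,180))
print('A'); options((.4528,-.0967),.023,np.deg2rad(78.5-180),1,(90,-90,0,180))
E
```

```text
B
grasp 1 [None, None, None]
   place 90 [[0.49, 1.81, 2.23], [0.48, 1.7, 2.17], [0.46, 1.83, 2.19]]
   place -90 [[-0.96, 0.98, 0.27], [-1.07, 0.88, 0.46], [-0.97, 1.0, 0.41]]
   place 0 [None, None, None]
   place 180 [[-0.36, 1.99, 1.07], [-0.35, 1.88, 1.11], [-0.35, 2.06, 1.08]]
grasp -1 [[-0.99, 0.98, 0.41], [-1.07, 0.88, 0.46], [-0.94, 1.0, 0.23]]
   place 90 [[0.49, 1.81, -0.91], [0.48, 1.7, -0.97], [0.46, 1.83, -0.95]]
   place -90 [None, None, None]
   place 0 [[1.06, 0.71, -0.12], [1.32, 0.63, -0.45], [1.14, 0.74, -0.33]]
   place 180 [[-0.36, 1.99, -2.07], [-0.35, 1.88, -2.03], [-0.35, 2.06, -2.06]]
A
grasp 1 [[0.57, 1.47, -0.94], [0.63, 1.34, -0.96], [0.61, 1.53, -0.82]]
   place 90 [[0.52, 1.72, 2.26], [0.51, 1.6, 2.19], [0.49, 1.73, 2.21]]
   place -90 [[-0.92, 1.07, 0.36], [-1.01, 0.97, 0.53], [-0.92, 1.09, 0.48]]
   place 0 [None, [1.43, 0.55, 2.66], None]
   place 180 [[-0.29, 1.98, 1.17], [-0.28, 1.86, 1.21], [-0.28, 2.03, 1.18]]
grasp -1 [[0.57, 1.47, 2.2], [0.63, 1.34, 2.18], [0.61, 1.53, 2.32]]
   place 90 [[0.52, 1.72, -0.88], [0.51, 1.6, -0.95], [0.49, 1.73, -0.93]]
   place -90 [None, [-1.01, 0.97, -2.61], [-0.92, 1.09, -2.66]]
   place 0 [[1.07, 0.63, -0.05], [1.43, 0.55, -0.48], [1.18, 0.66, -0.28]]
   place 180 [[-0.29, 1.98, -1.97], [-0.28, 1.86, -1.93], [-0.28, 2.03, -1.96]]
```

Cup B regrasps with sign -1 and is placed with heading +90, so the body is on the -y side. Cup A uses sign +1 and heading -90, with the body on the +y side. That clears both neighbours.

```bash
cat >> h.py <<'E'
def cup_move(c,zc,th,sg,s,head):
    m,k=cup_vec(th); a=(-UP-m)/2**.5; t=np.array([c[0],c[1],zc+W])+m*(Z-.018)+a*OFF; o=quat(a,sg*k)
    ctrl.grip(.08); ctrl.reach(t-a*.07+UP*.03,o); ctrl.movel(t-a*.07); ctrl.movel(t,feed=.12); ctrl.grip(.03,40)
    ctrl.movel(t+UP*.12,feed=.2); st=ctrl.read_state(); print('gap',st['finger_gap'],'F',st['gripper_force']); assert st['finger_gap']>.04
    m,k=cup_vec(BY+np.deg2rad(head)); a=(m-UP)/2**.5; t=pocket(s)+UP*Z-m*W+a*OFF
    ctrl.reach(t+UP*.10,quat(a,sg*k)); ctrl.movel(t+UP*.015,feed=.15); ctrl.wait(.3)
    r=ctrl.movel(t-UP*.005,feed=.025,f_stop=6); st=ctrl.read_state(); print('stop',r,'d mm',(st['eef_pos']-t)*1000)
    ctrl.grip(.06); ctrl.movel(st['eef_pos']-a*.08,feed=.15); ctrl.movel(st['eef_pos']-a*.08+UP*.05,feed=.2)
def cup_check(s,d):
    P=cloud(d); c=pocket(s); e=(P[...,:2]-c[:2])@np.array([[np.cos(BY),-np.sin(BY)],[np.sin(BY),np.cos(BY)]])
    M=(abs(e).max(-1)<.03)&(P[...,2]>.032); A=np.c_[e[M],np.ones(M.sum())]
    print('pocket',s,'rim fit mrad,mrad,zmm',(np.linalg.lstsq(A,P[M][:,2],rcond=None)[0]*1000).round(1),'rect',cv2.minAreaRect((e[M]*1000).astype(np.float32)),'inside z',np.nanmedian(P[abs(e).max(-1)<.01][:,2]))
E
python3 - <<'E'
from h import *
cup_move((.5972,-.2371),.027,BY+np.pi/2,-1,-1,90)
go([.52,-.21,.30],*down(np.pi/2)); d=snap('wrist'); cup_check(-1,d)
for b in blobs(cloud(d),.04,(.3,.75,-.4,.1),60): print(*b)
print(ctrl.read_state()['time'])
cv2.imwrite('pics/s2.png',cv2.resize(d['image'][40:250,150:430,::-1],(560,420)))
E
```

```text
gap 0.044900174077653426 F 41.21334783732891
stop True d mm [-0.2052285   0.17553176  0.06604041]
pocket -1 rim fit mrad,mrad,zmm [-4.5  6.8 38.4] rect ((-0.6036529541015625, 1.0705146789550781), (46.25511932373047, 45.9973258972168), 0.07501087337732315) inside z 0.009381908468384215
1011 [434.   50.2] [24.  24.3] 0.1 [48.2 79.1 83.2] (527, 87)
1407 [452.4 -95.5] [36.6 45.9] 78.8 [45.1 46.2 47.8] (380, 105)
48839 [ 516.2 -210.4] [127.9  33.4] 89.9 [369.7 398.2 421.7] (278, 363)
40.8917
```

View pics/s2.png

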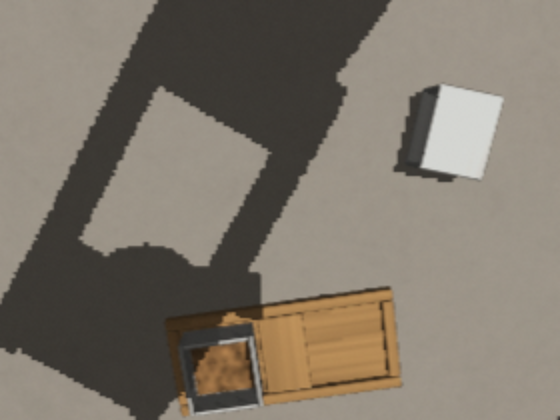

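Cup B is upright and seated, with its inner floor at z = 9.4 mm (expected 9) and its rim level. Now cup A into the left pocket.

Run:
```python
from h import *
c,th=find_cup(.453,-.096)
cup_move(c,.023,th,1,1,-90)
go([.52,-.15,.30],*down(np.pi/2)); d=snap('wrist'); cup_check(1,d); cup_check(-1,d)
go([.54,-.0,.22],*down(np.pi/2)); d=snap('wrist')
for b in blobs(cloud(d),.006,(.48,.72,-.1,.1),60): print(*b)
for b in blobs(cloud(d),.018,(.48,.72,-.1,.1),20): print('hi',*b)
cv2.imwrite('pics/s3.png',d['image'][:320,:,::-1]); print(ctrl.read_state()['time'])
```

```text
cup [452.5 -95.3] [36.1 46.4] -101.19999999999999
gap 0.04542608666180972 F 40.810948088765144
stop True d mm [-0.17785802 -0.13903012  0.91311666]
pocket 1 rim fit mrad,mrad,zmm [ 1.3  2.7 39.4] rect ((-0.0070953369140625, -1.1161651611328125), (46.02674865722656, 45.85493469238281), 89.78352355957031) inside z 0.009580621309959264
pocket -1 rim fit mrad,mrad,zmm [-0.1  6.4 38.9] rect ((-0.10655593872070312, -0.08325576782226562), (46.01279830932617, 46.27874755859375), 0.08910030126571655) inside z 0.00957464881412004
314 [643.2   7.7] [22.3 20.6] 18.8 [ 7.4 12.2 26.7] (268, 66)
313 [5.361e+02 1.000e-01] [14.4 24. ] 0.1 [ 9.7 11.4 13.5] (275, 176)
48865 [ 5.446e+02 -5.000e-01] [ 33.7 128.7] 0.2 [291.2 319.6 343. ] (278, 363)
hi 33 [645.8  16. ] [6.4 7.8] 73.9 [19.1 24.5 27.5] (259, 61)
hi 28 [ 6.396e+02 -6.000e-01] [5.9 7.7] 65.1 [19.5 24.3 27.8] (277, 69)
hi 48865 [ 5.446e+02 -5.000e-01] [ 33.7 128.7] 0.2 [291.2 319.6 343. ] (278, 363)
51.2
```

View pics/s3.png

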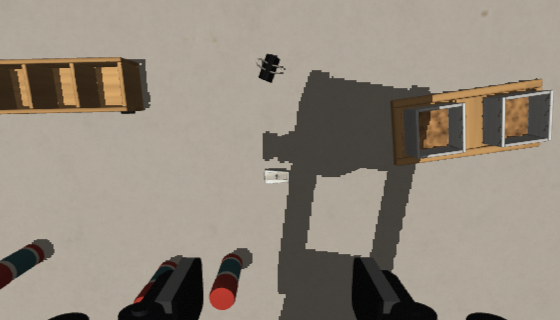

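Both cups are seated square and level, with inner floors at 9.6 mm. The sharpener is at (275,176), or (536,0) mm, with its short side along x. The clip is at (268,66), or (643,8) mm, with its handles heading 69.5°. I'll move them now.

```bash
cat >> h.py <<'E'
def pnp(src,yaw,ztip,dst,yaw2,zdst,f,op,rel,gmin,stop=None,hi=.10):
    "tool-down pick at tip height ztip, release at tip height zdst"
    z=lambda p,h: np.array([p[0],p[1],h-OFF])
    ctrl.grip(op); go(z(src,ztip+hi),*down(yaw)); ctrl.movel(z(src,ztip),feed=.15); ctrl.grip(0,f)
    ctrl.movel(z(src,ztip+hi),feed=.25); s=ctrl.read_state(); print('gap',s['finger_gap'],'F',s['gripper_force'],'t',s['time']); assert s['finger_gap']>gmin,'missed'
    go(z(dst,zdst+hi*.8),*down(yaw2)); ctrl.movel(z(dst,zdst+.012),feed=.2)
    r=ctrl.movel(z(dst,zdst),feed=.05,f_stop=stop) if stop else ctrl.movel(z(dst,zdst),feed=.05)
    s=ctrl.read_state(); print('end',r,'tip z',(s['eef_pos'][2]+OFF)*1000)
    ctrl.grip(rel); ctrl.movel(z(dst,zdst+hi*.8),feed=.25)
E
python3 - <<'E'
from h import *
pnp((.536,0),0,.003,pocket(1),BY,.043,25,.04,.035,.012)
go([.60,.0,.25],*down(np.pi/2)); d=snap('wrist')
for b in blobs(cloud(d),.017,(.6,.7,-.05,.06),15): print('clip hi',*b)
pnp((.6428,.0077),np.deg2rad(-20.5),.0135,pocket(-1),BY,.043,20,.04,.03,.004)
go([.53,-.19,.25],*down(np.pi/2)); d=snap('wrist'); cup_check(1,d); cup_check(-1,d)
cv2.imwrite('pics/s4.png',d['image'][:300,:,::-1]); print(ctrl.read_state()['time'])
E
```

```text
gap 0.01368661718010776 F 26.76227867603302 t 54.6417
end False tip z 43.131541682199
clip hi 18 [6.39e+02 6.00e-01] [7. 7.] 69.0 [19.1 25.5 27.6] (277, 206)
clip hi 26 [645.8  16.1] [7. 7.] 58.4 [17.9 22.7 27.5] (292, 212)
clip hi 598 [605.5 -19. ] [ 2.6 11. ] 85.7 [288.8 312.5 321.6] (225, 324)
clip hi 602 [605.5  17.8] [11.   2.5] 2.0 [289.4 311.6 321.5] (329, 324)
clip hi 2942 [604.6  41.8] [14.7 16.6] 21.3 [335.8 338.3 347.6] (438, 391)
clip hi 2684 [605.3 -42.2] [14.4 13.8] 77.4 [335.7 338.3 347.6] (118, 391)
gap 0.006767881553356267 F 20.107800245750695 t 61.8167
end False tip z 43.13161992990446
pocket 1 rim fit mrad,mrad,zmm [-2.6 -8.6 38.5] rect ((-0.18253707885742188, -0.15811538696289062), (45.95375442504883, 47.04106903076172), 89.90702056884766) inside z 0.019547624372764583
pocket -1 rim fit mrad,mrad,zmm [-11.6  12.   38. ] rect ((-0.4550971984863281, 1.0002250671386719), (46.3032112121582, 46.35881423950195), 89.70502471923828) inside z 0.01633098250316728
65.8083
```

View pics/s4.png

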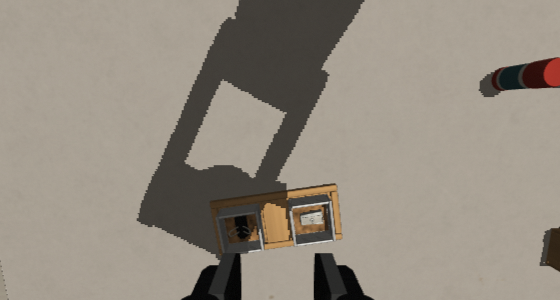

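Both small items are in their cups (clip on the left of the picture, sharpener on the right), and the cups are still level. Next I'll measure the crate and stick caps from nearby.

Run:
```python
from h import *
for x,y in((.50,.18),(.55,.22)):
    go([x,y,.33],*down(np.pi/2)); d=snap('wrist'); P=cloud(d)
    for b in blobs(P,.078,(.35,.55,0,.33),30): print('cap',*b)
    M=(abs(P[...,2]-.045)<.004)&(P[...,0]>.57)&(P[...,0]<.67)&(P[...,1]>.1)&(P[...,1]<.34)
    print('crate top',cv2.minAreaRect((P[M][:,:2]*1000).astype(np.float32)),np.median(P[M][:,2]))
    r=cv2.minAreaRect((P[M][:,:2]*1000).astype(np.float32))
cv2.imwrite('pics/s5.png',d['image'][:320,:,::-1]); print(ctrl.read_state()['time'])
```

```text
cap 412 [425.2 123.2] [23. 24.] 0.0 [80.1 81.6 83.2] (225, 98)
cap 409 [434.6  52. ] [23.4 23.2] 89.9 [80.2 81.6 83.2] (161, 106)
cap 404 [445.4 274.2] [23.8 23.6] 90.0 [80.2 81.7 83.2] (363, 117)
cap 51210 [496.5 178.5] [ 34.  117.3] 0.1 [404.9 432.  452.9] (278, 363)
crate top ((622.7239379882812, 222.44265747070312), (47.6005744934082, 172.18284606933594), 1.5459740161895752) 0.04462355786572819
cap 457 [425.8 123.7] [23.5 23.4] 89.2 [80.2 81.7 83.4] (186, 48)
cap 457 [434.6  51.9] [23.8 23.8] 3.4 [80.1 81.5 83.1] (119, 58)
cap 438 [445.6 274.2] [24.2 23.4] 0.3 [80.3 81.8 83.5] (329, 69)
cap 43380 [540.1 218.9] [ 19.8 117.5] 0.0 [406.  434.5 453.2] (278, 360)
crate top ((622.61962890625, 222.31988525390625), (46.642913818359375, 172.24908447265625), 1.4688547849655151) 0.044631010768595325
67.6917
```

View pics/s5.png

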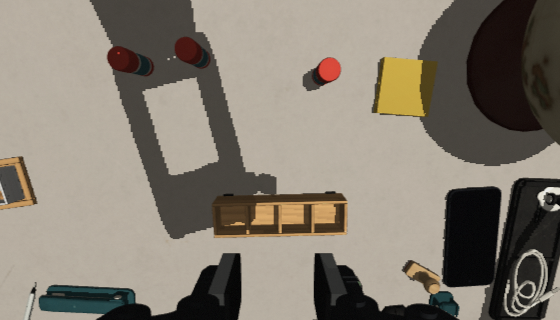

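The crate is at (622.6,222.3) mm with 1.5° yaw and a top height of 45 mm. The three caps are at 82 mm, and both views agree. I'll move the sticks now.

Run:
```python
from h import *
cy=np.deg2rad(1.5); C=np.array([.6226,.2223])
cell=lambda k: C+np.array([-np.sin(cy),np.cos(cy)])*k
for src,k in(((.4347,.052),-.063),((.4256,.1235),-.021),((.4455,.2742),.063)):
    pnp(src,cy,.050,cell(k),cy,.051,30,.05,.04,.018,stop=5)
go([.55,.20,.33],*down(np.pi/2)); d=snap('wrist'); P=cloud(d)
for b in blobs(P,.07,(.35,.70,0,.36),30): print('cap',*b)
for k in(-.063,-.021,.021,.063): print(cell(k)*1000)
e=snap('top')
for b in blobs(cloud(e),.04,(.35,.72,-.35,.4),20): print('top',*b)
cv2.imwrite('pics/s6.png',np.hstack([cv2.resize(d['image'][:320,:,::-1],(400,228)),cv2.resize(e['image'][140:300,140:420,::-1],(400,228))])); print(ctrl.read_state()['time'])
```

```text
gap 0.023562756749801243 F 30.313841700553894 t 70.8667
end True tip z 54.42262373913292
gap 0.024042616115882272 F 30.370455980300903 t 76.0667
end True tip z 54.346130601314925
gap 0.02394872119196113 F 29.728859961032867 t 81.2333
end True tip z 54.62978155610807
cap 448 [626.4 158.5] [23.9 24. ] 47.4 [83.6 85.4 87. ] (315, 95)
cap 433 [625.6 200.8] [23.7 23.7] 0.6 [84.3 85.7 87.2] (276, 96)
cap 468 [623.  284.7] [23.4 24.5] 49.6 [82.7 85.5 87.2] (198, 98)
cap 50597 [554.6 198.9] [119.9  33.9] 90.0 [400.2 430.1 451.5] (278, 362)
[624.24914774 159.32158853]
[623.14971591 201.30719618]
[622.05028409 243.29280382]
[620.95085226 285.27841147]
top 18841 [488.  203.6] [300.3 175. ] 7.8 [655.6 729.5 739.8] (171, 204)
84.95
```

View pics/s6.png

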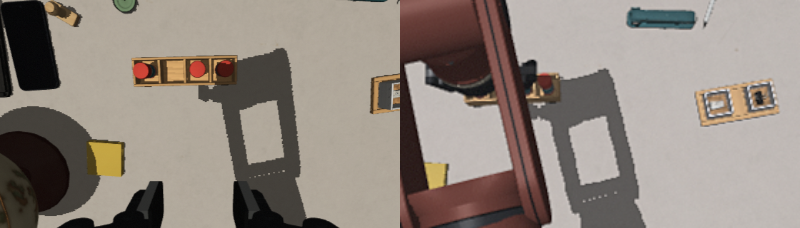

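All three sticks stand upright in separate cells, with cap tops at 86 mm as expected. I'll do a last check of the cups from a clear pose, then hand in.

Run:
```python
from h import *
go([.53,-.19,.28],*down(np.pi/2)); ctrl.wait(1); d=snap('wrist'); cup_check(1,d); cup_check(-1,d)
go([.30,-.45,.25],*down(np.pi/2)); e=snap('top'); ok=[b for b in blobs(cloud(e),.007,(.35,.8,-.4,.42),25)]
for b in ok: print(*b)
cv2.imwrite('pics/s7.png',e['image'][:,:,::-1]); print(ctrl.read_state()['time'])
```

```text
pocket 1 rim fit mrad,mrad,zmm [  7.7 -14.9  39.3] rect ((-0.118621826171875, -1.1168937683105469), (46.14781188964844, 46.01353454589844), 89.84310913085938) inside z 0.019589855227482772
pocket -1 rim fit mrad,mrad,zmm [ 4.7 11.2 38.9] rect ((-0.13585281372070312, -0.17768287658691406), (46.01734161376953, 46.27170181274414), 0.1580980122089386) inside z 0.016092332783429086
310 [ 789.6 -343.1] [68.  20.7] 90.0 [19.6 63.2 90.3] (429, 131)
216 [783.2 395.5] [33.2 48.7] 0.2 [ 9.9 18.1 33.2] (154, 145)
94 [793.3 318.1] [91.3 10.6] 88.7 [ 8.8 16.5 24.2] (182, 142)
493 [755.  -57.5] [126.6  37. ] 89.8 [ 9.1 30.  36.3] (321, 151)
147 [733.6 321.7] [37.6 36.8] 69.0 [ 8.4 11.3 17.1] (181, 163)
60 [705.9 412.7] [20.8 21.9] 68.6 [10.3 15.1 19.8] (147, 173)
1109 [619.7 221.8] [ 49.4 171.7] 1.4 [14.7 43.4 87.9] (217, 202)
1221 [ 587.8 -190.4] [ 67.1 147.1] 8.1 [ 8.4 12.8 41.7] (375, 211)
690 [458.8 378.1] [67.3 67.8] 83.6 [12.9 16.3 20.8] (157, 266)
88.8167
```

View pics/s7.png

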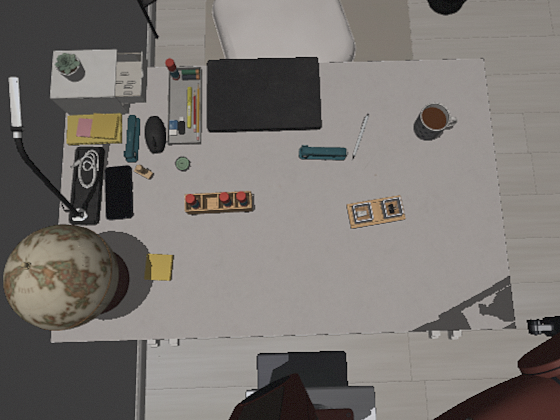

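The final view shows three sticks in the crate at (219,202) and both cups filled in the base at (376,211). The notes, stapler and tea light are where they started.

```bash
python3 -c "
from cell import ctrl
print(ctrl.sign_off())"
```

```text
the job is handed in; nothing more can be done
None
```

I handed the job in at about 89 s: both cups sit upright and fully down in their pockets, the sharpener is in one and the binder clip in the other, all three loose glue sticks stand cap up in separate crate cells, and the notes, stapler and tea light look unmoved; on the way, one cup slipped from a first grasp and was once set down on its side in its pocket before I regrasped and placed it properly.

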